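Open the counterweighted hold-down arm and load the breaker into the test jig

ROBOT

A 6-joint arm with a two-finger parallel gripper is mounted at the origin on the work surface. World frame = base frame: x ahead of the robot, y to its left, z up, the work surface at z = 0. Lengths are in m, angles in rad, forces in N, time in s.
With the tool pointing down it reaches from about 0.25 to 0.8 m from the base axis. Payload 8.5 kg.
Tool frame: the origin (TCP) lies midway between the tips of the shut fingers; the grasp point (between the pads) lies 19 mm behind it; z points along the fingers, x is the direction in which the jaws open and shut, and the axes are right-handed (so a half turn about z gives the same grasp; the last joint's range is limited). The gripper opens to 85 mm and grips with 20 to 120 N. Pads are 22 mm wide; open, the fingers measure 114 mm over their backs; the gripper's body (76 mm by 85 mm) begins 54 mm behind the grasp point. The pads swing forward as they close: fully open they stand 13 mm farther back than shut.
Start: joints at [-1.246, 0.238, -0.013, 1.319, 0, 1.571], TCP at [0.168, -0.498, 0.231] pointing down, gripper open.
Joint ranges: [-2.66, 2.66], [-1.03, 1.9], [-1.14, 1.46], [-1.82, 2.27], [-1.45, 1.34], [-3.14, 3.14]. Speed limits (rad/s): [2.22, 2.22, 2.79, 3.14, 3.14, 3.14].

INTERFACE

Orientations are given as a rotation vector (axis times angle).
In Python, from bench import robot, cams, close_job gives the robot as it stands.
- The arm moves only by the shell command python3 -m jog 'ROWS'. ROWS is text: rows parted by semicolons, each of 7 numbers parted by spaces: the gripper's target within -1 to 1 (fully open at 1, half-way at 0, shut at -1), then the shift along the tool's x, y, z in m, then the turn, a rotation vector about the tool's x, y, z in rad. A call has exactly 8 rows; each row is the pose to reach, as a shift and turn from the pose measured when the call began, along the tool's axes at that moment; what a row does not reach only later rows make up. A row lasts 1/10 s, in which the tool goes at most 50 mm and 8.59 degrees, less where a joint would pass 70% of its speed; a pose out of reach is approached as far as the arm can. A call with a gripper value outside its range is refused whole. The fingers move at their own pace and stop on an object; the grip force is fixed at half the most. Time passes only in rows, so rows that repeat a pose let the fingers close, or fill a call up. It gives the time, the measured TCP pose, the force and the opening at its end, in the units of the state.
- robot.get_state(): the state, without advancing time (a new reading comes with each control period).
- cams.get_image(name): name is "scene" or "top" or "wrist"; returns the picture (400x640x3 uint8, blue, green, red); there is no depth.
- cams.camera_info(name): a dict with "fx", "fy", "cx", "cy" (pixels), "world_to_cam" (4x4, takes a point from world to camera coordinates); the wrist camera has in their place "hand_eye" (4x4, takes a point from camera to tool coordinates, whose origin is the TCP and whose axes are the tool frame's). Camera axes: x right, y down, z forward; pixel columns grow to the right and rows downward; lengths in m; the calibration is good to about 2 mm. A picture is of the moment at which its call begins: read the wrist's pose just before it. camera_info takes no time and is no camera call.
- close_job(): hands the job in, once; it reports no verdict.
The state is a dict: "time_s": time; "q": joint angles; "qd": joint speeds; "joint_torque": joint torques, N m; "position": TCP position; "tool_rot": TCP orientation; "wrist_force": force on the tool from outside, world axes, zero at the start; "torque": the same for the moment, N m; "grip_width": finger opening in m.
Only numpy, scipy, OpenCV 4.12 (cv2) and the standard library are available. Lean on these libraries where they do the work, as an engineer would, in place of code of your own. Each camera call takes 0.05 s, during which the arm holds its last target. There are 200 camera calls.

TASK

Lift the test jig's counterweighted hold-down arm past its balance point so that it rests open by itself, without flinging it. Then slide the white breaker along its rail, under the raised arm, until it is fully home against the end stop with the stop's brass pin pushed in; press gently, since the stop must not be rammed (well under 40 N). Let go, leaving the breaker sitting on the rail, the arm still open, and everything else on the bench undisturbed.

Things in the scene. Friction and masses are not known exactly. Their poses are not given: they have to be found in the camera images.
- jig: fixed test jig: dark steel plate 340 x 400 x 10 mm with an aluminium rail (35 mm wide, top 18 mm above the bench) along the jig's x axis at y = 0. Origin on the bench under the rail; the plate spans x -150 to 190 and y -160 to 240 mm. The breaker slides along +x of this frame
- holdarm (a joint): hinge of the hold-down arm, rad: 0 = lowered, level across the rail, blocking it; 1.40 = fully open at its stop, almost upright. Axis along the jig's x. Below its balance point it falls shut, above it falls open slowly (damped hinge). The balance point varies, 0.6 to 1.0 rad (hidden mass). Lifting at the handle takes 2 to 4 N at first, nothing at balance, then the arm pulls on by itself
- lift_hinge (a point): point on the arm's fixed hinge axis, jig frame (20, 150, 60) mm. Two grey cheeks stand here, tops 80 mm above the bench; the 1 kg counterweight (56 mm dia, 55 mm along x) is on a 68 mm stalk above it and swings out to +y
- lift_handle (a point): on the axis of the arm's T handle, a black round bar 14 mm dia, 100 mm long along the jig's x; 20 mm from its near (-x) end, 30 mm before the arm's tube (18 mm dia). Lowered: jig (-10, -110, 60) mm; it moves up and towards +y on a circle of 260 mm about the hinge. Pinched across, the round bar turns between the fingers: the hand need not turn, but a tight pinch adds drag. Site axes turn with it
- unit: the white four-pole breaker, 70 mm along the rail (x), 86 mm across it (y), 60 mm high with a 46 mm wide nose above 43 mm, about 0.4 kg, loose but straddling the rail. Origin under its centre, 13 mm above the bench; axes parallel to the jig's. It starts before the lowered arm, which blocks its nose
- unit_rear (a point): centre of the breaker's flat rear face (86 mm wide, the one facing the jig's -x), 30 mm above its underside and 43 mm above the bench: the place to push, along the jig's +x. Sliding friction 1.5 to 4 N
- endstop: end stop's fixed grey bracket at the rail's far end, 75 mm wide, origin at jig (150, 0, 18) mm. It carries a rigid clamped aluminium block whose front face (56 wide, top 75 mm above the bench) is set anywhere from 45 to 15 mm on the -x side of this origin (jig x 105 to 135 mm); the setting is not measured: find it by feel
- stop_pin (a joint): travel of the brass pin in the block's face, m: 0 = standing 6 mm out, 0.006 = pushed flush (breaker against the block). Light spring, under 1 N, so the breaker stays where it is left
- relay: bystander: small clear plug-in relay, 28 x 35 x 50 mm, standing on the jig plate; origin under its centre
- terminals: bystander: grey terminal block, 50 x 42 x 30 mm, lying on the jig plate; origin under its centre
- spare: bystander: spare breaker of the same style as the unit but narrower (54 x 86 x 60 mm), on the bench; origin under its centre
- screwdriver: bystander: screwdriver lying on the bench
- spanner: bystander: steel spanner lying on the bench
- tape: bystander: roll of black tape, 90 mm across, 19 mm high, on the bench
Things that resemble listed ones, but are neither listed nor needed, are in the scene too. What is shaped like the unit but orange or red is not meant.

How it is judged:
By the outcome, as a careful person would: the job done as asked, in the order asked, and still so for the second after the job is handed in, with the robot touching nothing.
It also fails if it takes over 67 s, if anything falls off the work surface, if the arm or the gripper's body presses on something with over 40 N, if the wrist force passes 120 N, or if a joint passes its speed limit or range.

## Working session

There is one attempt and no reset: what is moved stays moved. The work goes in short steps, Python scripts to look and compute and a shell command to move; the robot and the scene stay as the last step left them, time stands still between calls to the robot, and variables do not carry over. Pictures are saved under pics/ and viewed, about 8 in all and at most 12, crops included, and the job is handed in when it is done.

```bash
mkdir -p pics; ls; python3 - <<'E'
from bench import robot,cams
import cv2
for n in("scene","top"):
    cv2.imwrite(f"pics/{n}0.png",cams.get_image(n)); i=cams.camera_info(n); print(n,i)
print(cams.camera_info("wrist"))
print(robot.get_state())
E
```

```text
pics
scene {'fx': 370.0454225716712, 'fy': 370.0454225716712, 'cx': 325.8269672207396, 'cy': 197.7044649982801, 'world_to_cam': array([[-0.23487471,  0.97199872,  0.00723575,  0.13184508],
       [ 0.66346184,  0.165751  , -0.72961976, -0.28760664],
       [-0.71038881, -0.16656858, -0.68381478,  1.57202734],
       [ 0.        ,  0.        ,  0.        ,  1.        ]])}
top {'fx': 465.829943321068, 'fy': 465.829943321068, 'cx': 325.8838120543788, 'cy': 198.38722222557107, 'world_to_cam': array([[-0.02720292, -0.99950279, -0.01594288,  0.04011217],
       [-0.99867437,  0.02787065, -0.04327507,  0.50504636],
       [ 0.04369789,  0.01474454, -0.99893598,  1.45595449],
       [ 0.        ,  0.        ,  0.        ,  1.        ]])}
{'fx': 357.7313641023263, 'fy': 357.7313641023263, 'cx': 313.5073778840911, 'cy': 196.4813181605132, 'hand_eye': array([[ 9.99999954e-01,  1.21047455e-04,  2.79304050e-04,
        -8.15362027e-04],
       [-1.99321765e-04,  9.53862707e-01,  3.00243063e-01,
        -7.72868208e-02],
       [-2.30074059e-04, -3.00243105e-01,  9.53862687e-01,
        -1.42560820e-01],
       [ 0.00000000e+00,  0.00000000e+00,  0.00000000e+00,
         1.00000000e+00]])}
{'time_s': 0.1, 'q': array([-1.24600525e+00,  2.38729838e-01, -1.41609201e-02,  1.31922138e+00,
        3.43956642e-05,  1.57078988e+00]), 'qd': array([-5.67387668e-04, -1.36149326e-03,  2.07886937e-03,  2.89834171e-04,
        1.75000531e-03,  1.19628685e-05]), 'joint_torque': array([-1.72708525e-03, -5.39718032e+01,  3.46998811e+01,  1.34027374e-02,
       -5.57085991e-05,  7.88825272e-07]), 'position': array([ 0.16742232, -0.49718939,  0.23074069]), 'tool_rot': array([-2.55074147e+00,  1.83257219e+00,  1.64662864e-03]), 'wrist_force': array([ 0.044608  ,  0.30923454, -0.20796716]), 'torque': array([0.01271808, 0.00870501, 0.00210354]), 'grip_width': 0.08582796931982807}
```

View pics/top0.png

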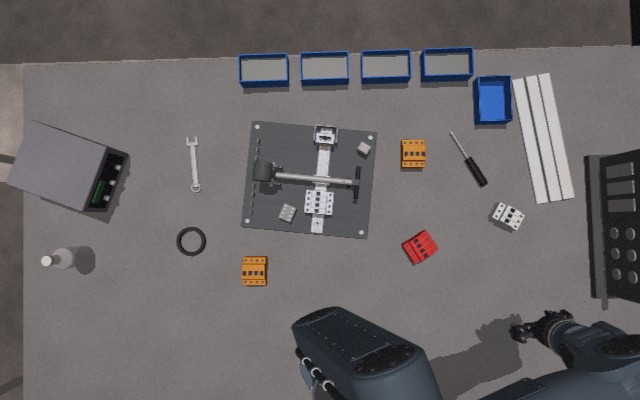

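View pics/scene0.png

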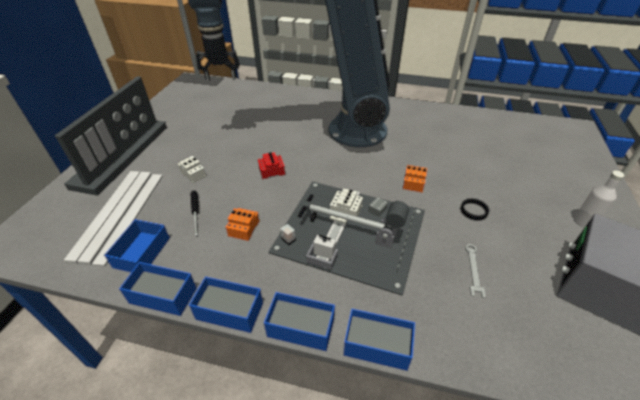

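The top view shows the jig with the end stop at (325,135), the white unit on the rail at (319,203), the arm across from the counterweight at (265,175) to the handle at (357,183). Lookalikes: the spare (white) at (508,216), orange ones at (413,153) and (254,271), and a red one at (420,247). I choose the unit at (319,203), which is white and on the rail. One close crop to check.

```bash
python3 - <<'E'
import cv2
a=cv2.imread("pics/top0.png")[115:245,235:385]
cv2.imwrite("pics/c1.png",cv2.resize(a,None,fx=4.6,fy=4.6,interpolation=cv2.INTER_CUBIC))
E
```

```text
(no output)
```

View pics/c1.png

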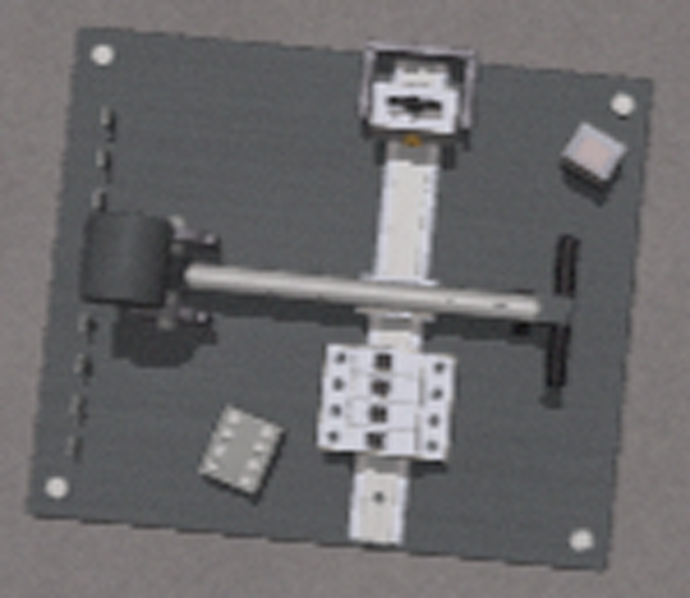

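The crop shows the white unit (crop 318–455 × 345–460) on the rail behind the lowered tube, with the handle from (568,237) to (553,395). The relay is at (595,153) and the terminals at (240,450). I'll fit the jig pose from the plate corners.

```bash
cat > h.py <<'E'
import numpy as np
from bench import robot,cams
from scipy.spatial.transform import Rotation as R
def ray(name,u,v,z):
    i=cams.camera_info(name);T=np.linalg.inv(i["world_to_cam"])
    d=T[:3,:3]@[(u-i["cx"])/i["fx"],(v-i["cy"])/i["fy"],1];o=T[:3,3]
    return o+d*(z-o[2])/d[2]
def crop(x,y,z): return ray("top",235+(x+.5)/4.6-.5,115+(y+.5)/4.6-.5,z)
E
python3 - <<'E'
from h import *
np.set_printoptions(precision=4,suppress=True)
W=np.array([crop(*p,.010)[:2] for p in[(80,30),(652,80),(28,515),(605,570)]])
J=np.array([[.19,.24],[.19,-.16],[-.15,.24],[-.15,-.16]])
a=W-W.mean(0);b=J-J.mean(0)
th=np.arctan2((b[:,0]*a[:,1]-b[:,1]*a[:,0]).sum(),(a*b).sum())
Rm=np.array([[np.cos(th),-np.sin(th)],[np.sin(th),np.cos(th)]])
t=W.mean(0)-Rm@J.mean(0)
print("yaw",th,"t",t,"resid\n",W-(J@Rm.T+t))
j=lambda p:(p-t)@Rm
for n,p,z in[("hfar",(568,237),.06),("hnear",(553,395),.06),("tube at handle",(535,307),.06),("unit rl",(318,448),.056),("unit rr",(447,460),.056),("unit fl",(330,345),.056),("unit fr",(455,352),.056),("relaytop",(595,153),.06),("term",(240,450),.04),("block face",(412,133),.075)]:
    print(n,j(crop(*p,z)[:2]))
print("handle pt world",Rm@[-.01,-.11]+t)
s=robot.get_state();print(R.from_rotvec(s["tool_rot"]).as_matrix(),s["position"])
E
```

```text
yaw -0.12268587881860797 t [0.5432 0.0417] resid
 [[-0.0025 -0.002 ]
 [-0.0003  0.001 ]
 [ 0.0009 -0.0011]
 [ 0.0018  0.0021]]
hfar [ 0.0703 -0.1094]
hnear [-0.0351 -0.1092]
tube at handle [ 0.0219 -0.092 ]
unit rl [-0.0847  0.0424]
unit rr [-0.0845 -0.0435]
unit fl [-0.0158  0.0412]
unit fr [-0.0126 -0.042 ]
relaytop [ 0.1277 -0.1221]
term [-0.0909  0.0955]
block face [ 0.1274 -0.0003]
handle pt world [ 0.5198 -0.0662]
[[ 0.3191 -0.9477 -0.0004]
 [-0.9477 -0.3191  0.0013]
 [-0.0013 -0.     -1.    ]] [ 0.1674 -0.4972  0.2307]
```

```bash
cat >> h.py <<'E'
TH=-.1227;T0=np.array([.5432,.0417,0])
RJ=R.from_euler("z",TH).as_matrix()
RT=RJ@np.array([[0,1,0],[1,0,0],[0,0,-1.]])   # tool x=+jig y, tool y=+jig x
def go(*ps):
    "tool shift (mm) and turn to jig points (m)"
    s=robot.get_state();M=R.from_rotvec(s["tool_rot"]).as_matrix()
    print("t%.2f q"%s["time_s"],s["q"].round(2),"jig",(RJ.T@(s["position"]-T0)*1e3).round(1),"F jig",(RJ.T@s["wrist_force"]).round(2),"grip %.4f"%s["grip_width"])
    for p in ps: print(p,"shift mm",(M.T@(RJ@np.array(p)+T0-s["position"])*1e3).round(1))
    print("turn",R.from_matrix(M.T@RT).as_rotvec().round(4))
E
python3 -c "
from h import *
go((-.01,-.11,.2))"
```

```text
t0.10 q [-1.25  0.24 -0.01  1.32  0.    1.57] jig [-307.  -580.8  230.7] F jig [ 0.01  0.31 -0.21] grip 0.0858
(-0.01, -0.11, 0.2) shift mm [-295.9 -471.5   31.1]
turn [-1.8000e-03  4.0000e-04 -2.6941e+00]
```

```bash
python3 -m jog '0.2 -0.012 -0.02 0 0 0 -0.11; 0.2 -0.025 -0.04 0 0 0 -0.22; 0.2 -0.037 -0.06 0 0 0 -0.34; 0.2 -0.05 -0.08 0 0 0 -0.45; 0.2 -0.062 -0.1 0 0 0 -0.56; 0.2 -0.075 -0.12 0 0 0 -0.67; 0.2 -0.087 -0.14 0 0 0 -0.79; 0.2 -0.1 -0.16 0 0 0 -0.9'; python3 -c "
from h import *
go((-.01,-.11,.2))"
```

```text
time_s: 0.9
position: [0.2875, -0.3505, 0.2306]
tool_rot: [-3.094, 0.533, 0.002]
wrist_force: [0.6, 0.6, 0.3]
grip_width: 0.0513
t0.90 q [-0.88  0.12 -0.17  1.29  0.    1.03] jig [-205.7 -420.5  230.6] F jig [0.52 0.63 0.31] grip 0.0513
(-0.01, -0.11, 0.2) shift mm [ 123.8 -345.5   30.9]
turn [-2.1000e-03 -2.0000e-04 -1.7893e+00]
```

```bash
python3 -m jog '0.2 0.008 -0.022 0 0 0 -0.11; 0.2 0.016 -0.044 0 0 0 -0.22; 0.2 0.024 -0.066 0 0 0 -0.34; 0.2 0.032 -0.088 0 0 0 -0.45; 0.2 0.04 -0.11 0 0 0 -0.56; 0.2 0.048 -0.132 0 0 0 -0.67; 0.2 0.056 -0.154 0 0 0 -0.79; 0.2 0.062 -0.173 0 0 0 -0.9'; python3 -c "
from h import *
go((-.01,-.11,.2))"
```

```text
time_s: 1.7
position: [0.4044, -0.2072, 0.2305]
tool_rot: [-3.015, -0.874, 0.001]
wrist_force: [0.4, -1.1, -0.6]
grip_width: 0.0514
t1.70 q [-0.47  0.12 -0.17  1.29  0.    0.53] jig [-107.3 -264.   230.5] F jig [ 0.53 -1.08 -0.59] grip 0.0514
(-0.01, -0.11, 0.2) shift mm [172.9 -57.3  30.6]
turn [-0.0021 -0.0011 -0.8841]
```

```bash
python3 -m jog '0.2 0.022 -0.007 0.01 0 0 -0.11; 0.2 0.044 -0.014 0.02 0 0 -0.22; 0.2 0.066 -0.021 0.03 0 0 -0.33; 0.2 0.088 -0.028 0.04 0 0 -0.44; 0.2 0.11 -0.036 0.05 0 0 -0.55; 0.2 0.131 -0.043 0.06 0 0 -0.66; 0.2 0.152 -0.05 0.07 0 0 -0.77; 0.2 0.173 -0.057 0.08 -0.002 -0.001 -0.884'; python3 - <<'E'
from h import *
import cv2
go((-.01,-.11,.041))
cv2.imwrite("pics/w1.png",cams.get_image("wrist"))
s=robot.get_state();M=R.from_rotvec(s["tool_rot"]).as_matrix();i=cams.camera_info("wrist");H=i["hand_eye"]
for p in[(-.03,-.11,.06),(.07,-.11,.06),(-.01,-.11,.067),(-.085,-.043,.056),(-.085,.043,.056)]:
    c=np.linalg.inv(H)@np.append(M.T@(RJ@np.array(p)+T0-s["position"]),1)
    print(p,(c[0]/c[2]*i["fx"]+i["cx"]).round(),(c[1]/c[2]*i["fy"]+i["cy"]).round())
E
```

```text
time_s: 2.5
position: [0.5203, -0.0656, 0.1499]
tool_rot: [-2.348, -2.086, 0.001]
wrist_force: [-0.2, 0.0, -0.2]
grip_width: 0.0514
t2.50 q [-0.13  0.28 -0.17  1.12  0.   -0.01] jig [  -9.6 -109.3  149.9] F jig [-0.16  0.01 -0.22] grip 0.0514
(-0.01, -0.11, 0.041) shift mm [ -0.7  -0.4 108.9]
turn [-0.0007 -0.      0.0045]
(-0.03, -0.11, 0.06) 308.0 171.0
(0.07, -0.11, 0.06) 307.0 302.0
(-0.01, -0.11, 0.067) 308.0 203.0
(-0.085, -0.043, 0.056) 416.0 86.0
(-0.085, 0.043, 0.056) 552.0 88.0
```

View pics/w1.png

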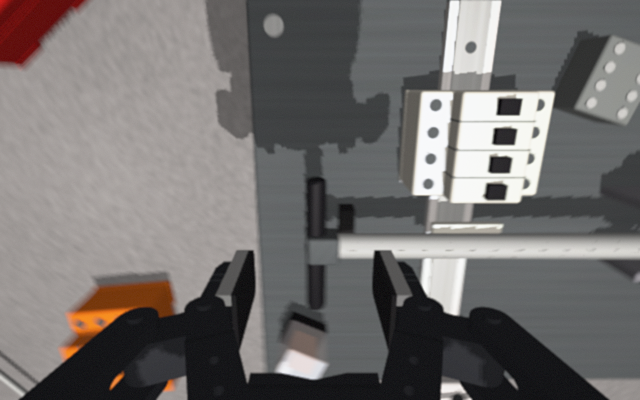

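The wrist view shows the handle at col 316, rows 180–305, between the open jaws (inner edges at 250 and 378). It sits about 5 mm to tool +x of the prediction. The unit's rear edge at row 90 agrees. I'll shift 3 mm, descend and centre by feel.

```bash
python3 -m jog '0.2 0.003 0 0.015 0 0 0; 0.2 0.003 0 0.03 0 0 0; 0.2 0.003 0 0.05 0 0 0; 0.2 0.003 0 0.07 0 0 0; 0.2 0.003 0 0.085 0 0 0; 0.2 0.003 0 0.098 0 0 0; 0.2 0.003 0 0.106 0 0 0; 0.2 0.003 0 0.11 0 0 0' ; python3 -m jog '-0.1 0 0 0 0 0 0; -0.2 0 0 0 0 0 0; -0.3 0 0 0 0 0 0; -0.4 0 0 0 0 0 0; -0.5 0 0 0 0 0 0; -0.5 0 0 0 0 0 0; -0.5 0 0 0 0 0 0; -0.5 0 0 0 0 0 0'; python3 -c "
from h import *
import cv2
go((-.01,-.11,.041))
cv2.imwrite('pics/w2.png',cams.get_image('wrist')[150:,150:490])"
```

```text
time_s: 3.35
position: [0.5213, -0.0605, 0.0376]
tool_rot: [-2.339, -2.094, 0.001]
wrist_force: [-0.6, -0.8, -0.1]
grip_width: 0.0516
time_s: 4.15
position: [0.5216, -0.0617, 0.0381]
tool_rot: [-2.341, -2.094, 0.003]
wrist_force: [-1.8, -6.3, 1.9]
grip_width: 0.0214
t4.15 q [-0.12  0.38 -0.34  0.85 -0.   -0.01] jig [  -8.8 -105.3   38.1] F jig [-1.04 -6.5   1.93] grip 0.0214
(-0.01, -0.11, 0.041) shift mm [-4.7 -1.2 -2.9]
turn [-0.0015  0.0012  0.0115]
```

View pics/w2.png

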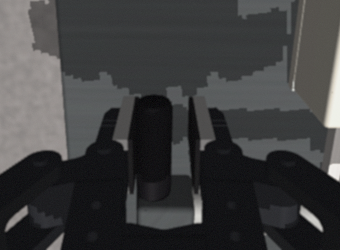

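The crop shows the bar between the jaws but nearer the left (–y) pad, and the force agrees (–6.5 N). I'll shift –4 mm, then close.

```bash
python3 -m jog '-0.45 -0.002 0 0 0 0 0; -0.45 -0.004 0 0 0 0 0; -0.5 -0.004 0 0 0 0 0; -0.6 -0.004 0 0 0 0 0.01; -0.7 -0.004 0 0 0 0 0.01; -0.8 -0.004 0 0 0 0 0.01; -0.8 -0.004 0 0 0 0 0.01; -0.8 -0.004 0 0 0 0 0.01'; python3 -c "
from h import *
go()"
```

```text
time_s: 5.0
position: [0.5211, -0.0655, 0.0383]
tool_rot: [-2.352, -2.083, 0.003]
wrist_force: [-0.6, 0.5, 3.2]
grip_width: 0.0121
t5.00 q [-0.12  0.38 -0.34  0.85 -0.   -0.  ] jig [  -8.8 -109.1   38.3] F jig [-0.7   0.45  3.25] grip 0.0121
turn [-0.0014  0.001   0.0016]
```

```bash
python3 -m jog '-0.8 0 0 -0.008 0 0 0; -0.8 0.001 0 -0.018 0 0 0; -0.8 0.002 0 -0.028 0 0 0; -0.8 0.003 0 -0.038 0 0 0; -0.8 0.0045 0 -0.048 0 0 0; -0.8 0.0065 0 -0.058 0 0 0; -0.8 0.009 0 -0.0675 0 0 0; -0.8 0.0115 0 -0.077 0 0 0'; python3 -c "
from h import *
go(*[(-.0088,-.109+.26*(1-np.cos(a)),.0385+.26*np.sin(a)) for a in (.35,.4,.45,.5,.55,.6)])"
```

```text
time_s: 5.8
position: [0.5225, -0.0542, 0.1162]
tool_rot: [2.352, 2.083, -0.004]
wrist_force: [0.1, -3.6, -3.2]
grip_width: 0.0121
t5.80 q [-0.1   0.3  -0.23  1.04 -0.    0.02] jig [ -8.8 -97.7 116.2] F jig [ 0.5  -3.52 -3.22] grip 0.0121
(-0.0088, np.float64(-0.0932369053403185), np.float64(0.12765342993841736)) shift mm [  4.5   0.  -11.5]
(-0.0088, np.float64(-0.08847585844075012), np.float64(0.13974876900024913)) shift mm [  9.2   0.  -23.6]
(-0.0088, np.float64(-0.08311624661169599), np.float64(0.15159103886891986)) shift mm [ 14.5   0.  -35.4]
(-0.0088, np.float64(-0.07717146609149692), np.float64(0.1631506400370928)) shift mm [ 20.5  -0.  -47. ]
(-0.0088, np.float64(-0.07065637573547148), np.float64(0.1743986795219714)) shift mm [ 27.   -0.  -58.3]
(-0.0088, np.float64(-0.06358725987651637), np.float64(0.1853070430827092)) shift mm [ 34.   -0.  -69.2]
turn [-0.0014  0.0018  0.0013]
```

Bar held, forces small. Next from 0.3 to 0.6 rad.

```bash
python3 -m jog '-0.8 0.003 0 -0.008 0 0 0; -0.8 0.006 0 -0.0165 0 0 0; -0.8 0.01 0 -0.0255 0 0 0; -0.8 0.0142 0 -0.0347 0 0 0; -0.8 0.0185 0 -0.0435 0 0 0; -0.8 0.0235 0 -0.0523 0 0 0; -0.8 0.0285 0 -0.0608 0 0 0; -0.8 0.034 0 -0.069 0 0 0'; python3 -c "
from h import *
go(*[(-.0088,-.109+.26*(1-np.cos(a)),.0385+.26*np.sin(a)) for a in (.65,.7,.75,.8,.85,.9)])"
```

```text
time_s: 6.6
position: [0.5266, -0.0218, 0.1868]
tool_rot: [2.351, 2.079, -0.007]
wrist_force: [-2.6, -13.1, 5.3]
grip_width: 0.0118
t6.60 q [-0.04  0.26 -0.1   1.21 -0.01  0.08] jig [ -8.7 -65.  186.8] F jig [ -0.97 -13.32   5.28] grip 0.0118
(-0.0088, np.float64(-0.05598178762275452), np.float64(0.1958484654913703)) shift mm [ 9.  -0.1 -9.1]
(-0.0088, np.float64(-0.047858968693967004), np.float64(0.20599659868179968)) shift mm [ 17.1  -0.1 -19.3]
(-0.0088, np.float64(-0.03923910590719343), np.float64(0.21572607760606688)) shift mm [ 25.6  -0.1 -29.1]
(-0.0088, np.float64(-0.030143744430262992), np.float64(0.22501258363387594)) shift mm [ 34.7  -0.1 -38.4]
(-0.0088, np.float64(-0.020595617930095372), np.float64(0.2338329053364761)) shift mm [ 44.2  -0.1 -47.3]
(-0.0088, np.float64(-0.010618591750372733), np.float64(0.2421649965031457)) shift mm [ 54.1  -0.1 -55.7]
turn [-0.0002  0.0055  0.0002]
```

Small radial pull (14 N): the true arc lies about 2 mm farther out. I'll correct it in the next rows.

```bash
python3 -m jog '-0.8 0.002 0 -0.007 0 0 0; -0.8 0.007 0 -0.0125 0 0 0; -0.8 0.011 0 -0.0165 0 0 0; -0.8 0.015 0 -0.0215 0 0 0; -0.8 0.0192 0 -0.0264 0 0 0; -0.8 0.0235 0 -0.0313 0 0 0; -0.8 0.028 0 -0.036 0 0 0; -0.8 0.0325 0 -0.0407 0 0 0'; python3 -c "
from h import *
go(*[(-.0088,-.109-.001+.26*(1-np.cos(a)),.0385+.002+.26*np.sin(a)) for a in (.85,.9,.95,1,1.05,1.1)])"
```

```text
time_s: 7.4
position: [0.5306, 0.0106, 0.2278]
tool_rot: [2.351, 2.078, -0.008]
wrist_force: [1.2, -3.3, 1.0]
grip_width: 0.0121
t7.40 q [ 0.02  0.25 -0.01  1.32 -0.01  0.15] jig [ -8.7 -32.4 227.8] F jig [ 1.63 -3.17  1.  ] grip 0.0121
(-0.0088, np.float64(-0.021595617930095373), np.float64(0.2358329053364761)) shift mm [10.8 -0.1 -8.1]
(-0.0088, np.float64(-0.011618591750372734), np.float64(0.24416499650314571)) shift mm [ 20.7  -0.1 -16.5]
(-0.0088, np.float64(-0.001237603260609732), np.float64(0.25198803124523717)) shift mm [ 31.   -0.1 -24.3]
(-0.0088, np.float64(0.009521400474283667), np.float64(0.25928245605005307)) shift mm [ 41.7  -0.1 -31.7]
(-0.0088, np.float64(0.020631527548150994), np.float64(0.2660300386544444)) shift mm [ 52.8  -0.1 -38.5]
(-0.0088, np.float64(0.03206500842934991), np.float64(0.2722139136159732)) shift mm [ 64.2  -0.1 -44.8]
turn [ 0.      0.0064 -0.0003]
```

```bash
python3 -m jog '-0.8 0.005 0 -0.005 0 0 0; -0.8 0.0105 0 -0.0095 0 0 0; -0.8 0.017 0 -0.0148 0 0 0; -0.8 0.0235 0 -0.02 0 0 0; -0.8 0.0302 0 -0.0251 0 0 0; -0.8 0.037 0 -0.0298 0 0 0; -0.8 0.0445 0 -0.0348 0 0 0; -0.8 0.052 0 -0.0393 0 0 0'; python3 -c "
from h import *
go(*[(-.0088,-.109-.0015+.26*(1-np.cos(a)),.0385+.003+.26*np.sin(a)) for a in (1.1,1.15,1.2,1.25,1.3,1.35)])"
```

```text
time_s: 8.2
position: [0.5372, 0.0622, 0.2685]
tool_rot: [2.35, 2.076, -0.007]
wrist_force: [-1.5, -7.2, 11.2]
grip_width: 0.0119
t8.20 q [ 0.12  0.26  0.11  1.42 -0.01  0.24] jig [ -8.5  19.6 268.5] F jig [-0.63 -7.32 11.23] grip 0.0119
(-0.0088, np.float64(0.03156500842934991), np.float64(0.2732139136159732)) shift mm [12.  -0.3 -4.8]
(-0.0088, np.float64(0.04329326537011906), np.float64(0.2788186244677355)) shift mm [ 23.6  -0.3 -10.5]
(-0.0088, np.float64(0.055286983836064854), np.float64(0.28383016235147884)) shift mm [ 35.6  -0.3 -15.6]
(-0.0088, np.float64(0.06751618577723016), np.float64(0.2882360010324524)) shift mm [ 47.8  -0.3 -20.1]
(-0.0088, np.float64(0.07995030455760728), np.float64(0.29202512820847015)) shift mm [ 60.2  -0.3 -24. ]
(-0.0088, np.float64(0.0925582613558092), np.float64(0.29518807303493133)) shift mm [ 72.8  -0.3 -27.3]
turn [ 0.002   0.0075 -0.0009]
```

```bash
python3 -m jog '-0.8 0.005 0 -0.0045 0 0 0; -0.8 0.0115 0 -0.007 0 0 0; -0.8 0.018 0 -0.0103 0 0 0; -0.8 0.025 0 -0.0135 0 0 0; -0.8 0.032 0 -0.0165 0 0 0; -0.8 0.039 0 -0.0193 0 0 0; -0.8 0.0465 0 -0.022 0 0 0; -0.8 0.054 0 -0.0245 0 0 0'; python3 -c "
from h import *
go(*[(-.0088,-.109-.002+.26*(1-np.cos(a)),.0385+.005+.26*np.sin(a)) for a in (1.28,1.3,1.33,1.35)])"
```

```text
time_s: 9.0
position: [0.544, 0.1166, 0.293]
tool_rot: [2.349, 2.075, -0.006]
wrist_force: [0.9, -2.5, 3.1]
grip_width: 0.0116
t9.00 q [ 0.22  0.28  0.2   1.49 -0.01  0.34] jig [ -8.4  74.4 293. ] F jig [ 1.2  -2.38  3.14] grip 0.0116
(-0.0088, np.float64(0.07445404549569158), np.float64(0.2925841236751985)) shift mm [ 0.  -0.4  0.5]
(-0.0088, np.float64(0.07945030455760728), np.float64(0.29402512820847015)) shift mm [ 5.  -0.4 -1. ]
(-0.0088, np.float64(0.086996226107232), np.float64(0.29599857825947157)) shift mm [12.5 -0.4 -3. ]
(-0.0088, np.float64(0.0920582613558092), np.float64(0.29718807303493133)) shift mm [17.6 -0.4 -4.3]
turn [ 0.0025  0.0072 -0.001 ]
```

```bash
python3 -m jog '-0.8 0.005 0 -0.002 0 0 0; -0.8 0.01 0 -0.0035 0 0 0; -0.8 0.014 0 -0.004 0 0 0; -0.8 0.014 0 -0.004 0 0 0; -0.6 0.014 0 -0.004 0 0 0; -0.3 0.014 0 -0.004 0 0 0; 0 0.014 0 -0.004 0 0 0; 0 0.014 0 -0.004 0 0 0';python3 -m jog '0.1 0 0 0 0 0 0; 0.1 0 0 0 0 0 0; 0.1 0 0 -0.005 0 0 0; 0.1 0 0 -0.02 0 0 0; 0.1 0 0 -0.035 0 0 0; 0.1 0 0 -0.05 0 0 0; 0.1 0 0 -0.065 0 0 0; 0.1 0 0 -0.075 0 0 0'; python3 - <<'E'
from h import *
import cv2
go((-.16,0,.3),(-.16,0,.04))
a=cams.get_image("top")[100:250,225:395];b=cams.get_image("scene")[130:300,250:450]
r=lambda i:cv2.resize(i,(400,350),interpolation=cv2.INTER_CUBIC)
cv2.imwrite("pics/o1.png",np.hstack([r(a),r(b)]))
E
```

```text
time_s: 9.8
position: [0.5454, 0.1307, 0.2966]
tool_rot: [2.35, 2.076, -0.007]
wrist_force: [-0.2, 2.0, -0.7]
grip_width: 0.0427
time_s: 10.6
position: [0.5454, 0.1309, 0.3731]
tool_rot: [2.35, 2.075, -0.006]
wrist_force: [-0.4, 0.2, -0.7]
grip_width: 0.0471
t10.60 q [ 0.24  0.3   0.44  1.7  -0.01  0.36] jig [ -8.7  88.8 373.1] F jig [-0.47  0.18 -0.68] grip 0.0471
(-0.16, 0, 0.3) shift mm [ -88.5 -151.4   73.3]
(-0.16, 0, 0.04) shift mm [ -86.6 -152.1  333.3]
turn [ 0.0027  0.0071 -0.0013]
```

View pics/o1.png

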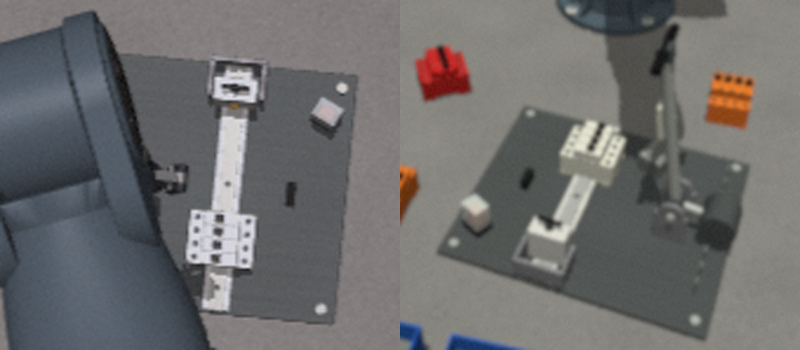

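The left view shows the unit untouched at (222,238) and the gripper clear of the arm. The right view shows the arm standing nearly upright from (670,215) to the handle at (665,50), resting open by itself. Next I go behind the breaker.

```bash
python3 -m jog '0 -0.011 -0.015 0 0 0.003 0; -0.3 -0.022 -0.03 0 0 0.006 0; -0.6 -0.033 -0.045 0 0 0.006 0; -1 -0.044 -0.06 0 0 0.006 0; -1 -0.055 -0.075 0 0 0.006 0; -1 -0.066 -0.09 0 0 0.006 0; -1 -0.077 -0.105 0 0 0.006 0; -1 -0.087 -0.121 0 0 0.006 0';python3 -m jog '-1 0 0 0.02 0 0 0; -1 0 0 0.045 0 0 0; -1 0 0 0.075 0 0 0; -1 0 0 0.105 0 0 0; -1 0 0 0.135 0 0 0; -1 0 0 0.165 0 0 0; -1 0 0 0.19 0 0 0; -1 0 0 0.21 0 0 0'; python3 - <<'E'
from h import *
go((-.13,0,.036))
E
```

```text
time_s: 11.5
position: [0.414, 0.0591, 0.3728]
tool_rot: [2.352, 2.077, 0.002]
wrist_force: [0.8, -0.1, 0.4]
grip_width: -0.0001
time_s: 12.3
position: [0.4136, 0.0584, 0.161]
tool_rot: [2.353, 2.077, -0.0]
wrist_force: [0.7, 0.1, -0.5]
grip_width: -0.0
t12.30 q [ 0.14  0.09 -0.38  1.1  -0.    0.27] jig [-130.6    0.7  161. ] F jig [ 0.66  0.14 -0.52] grip -0.0000
(-0.13, 0, 0.036) shift mm [ -0.5   0.4 125. ]
turn [ 0.0019  0.0019 -0.0016]
```

```bash
python3 -m jog '-1 0 0 0.015 0 0 0; -1 0 0 0.035 0 0 0; -1 0 0 0.06 0 0 0; -1 0 0 0.085 0 0 0; -1 0 0 0.105 0 0 0; -1 0 0 0.116 0 0 0; -1 0 0 0.121 0 0 0; -1 0 0 0.123 0 0 0';python3 -m jog '-1 0 0.003 0 0 0 0; -1 0 0.007 0 0 0 0; -1 0 0.011 0 0 0 0; -1 0 0.015 0 0 0 0; -1 0 0.019 0 0 0 0; -1 0 0.023 0 0 0 0; -1 0 0.026 0 0 0 0; -1 0 0.028 0 0 0 0'; python3 - <<'E'
from h import *
go((-.1,0,.038))
E
```

```text
time_s: 13.1
position: [0.4134, 0.0579, 0.0376]
tool_rot: [2.353, 2.077, -0.002]
wrist_force: [1.0, 0.0, -0.0]
grip_width: -0.0
time_s: 13.9
position: [0.4415, 0.0545, 0.0376]
tool_rot: [2.354, 2.077, -0.002]
wrist_force: [-0.0, 0.2, 0.0]
grip_width: 0.0002
t13.90 q [ 0.12  0.26 -0.53  0.78 -0.    0.25] jig [-102.5    0.2   37.6] F jig [-0.05  0.22  0.01] grip 0.0002
(-0.1, 0, 0.038) shift mm [-0.2  2.5 -0.4]
turn [ 0.0011  0.0023 -0.0017]
```

```bash
python3 -m jog '-1 0 0.002 0 0 0 0; -1 0 0.005 0 0 0 0; -1 0 0.009 0 0 0 0; -1 0 0.014 0 0 0 0; -1 0 0.019 0 0 0 0; -1 0 0.024 0 0 0 0; -1 0 0.029 0 0 0 0; -1 0 0.033 0 0 0 0'; python3 -m jog '-1 0 0.004 0 0 0 0; -1 0 0.009 0 0 0 0; -1 0 0.014 0 0 0 0; -1 0 0.019 0 0 0 0; -1 0 0.024 0 0 0 0; -1 0 0.029 0 0 0 0; -1 0 0.034 0 0 0 0; -1 0 0.038 0 0 0 0'; python3 - <<'E'
from h import *
import cv2
go((.01,0,.038))
a=cams.get_image("top")[100:250,225:395];b=cams.get_image("scene")[130:300,250:450]
r=lambda i:cv2.resize(i,(400,350),interpolation=cv2.INTER_CUBIC)
cv2.imwrite("pics/p1.png",np.hstack([r(a),r(b)]))
E
```

```text
time_s: 14.7
position: [0.4748, 0.0503, 0.0375]
tool_rot: [2.354, 2.077, -0.002]
wrist_force: [-1.8, -0.6, -0.6]
grip_width: 0.0003
time_s: 15.5
position: [0.513, 0.0455, 0.0375]
tool_rot: [2.354, 2.077, -0.002]
wrist_force: [-1.6, 0.7, -0.8]
grip_width: -0.0002
t15.50 q [ 0.09  0.36 -0.37  0.84 -0.    0.21] jig [-30.5   0.1  37.5] F jig [-1.69  0.53 -0.84] grip -0.0002
(0.01, 0, 0.038) shift mm [-0.  40.5 -0.4]
turn [ 0.0012  0.0023 -0.0018]
```

View pics/p1.png

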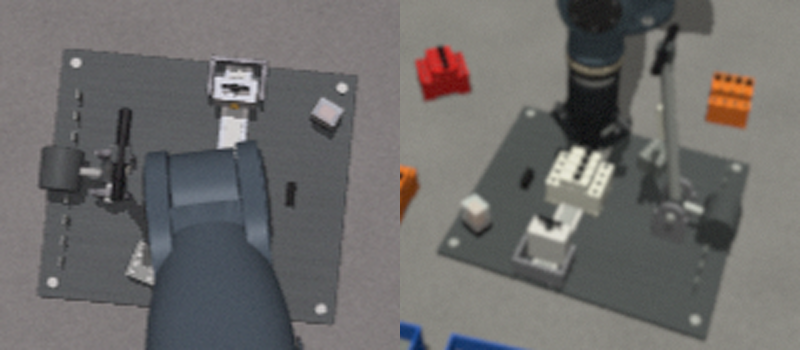

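The left view shows the wrist clear of the raised arm by about 25 mm (handle at col 122, wrist edge at 147). The right view shows the unit at (578,180), sliding square on the rail towards the stop at (550,235), with the arm still open.

```bash
python3 -m jog '-1 0 0.004 0 0 0 0; -1 0 0.009 0 0 0 0; -1 0 0.014 0 0 0 0; -1 0 0.019 0 0 0 0; -1 0 0.024 0 0 0 0; -1 0 0.029 0 0 0 0; -1 0 0.033 0 0 0 0; -1 0 0.036 0 0 0 0'; python3 -m jog '-1 0 0.001 0 0 0 0; -1 0 0.003 0 0 0 0; -1 0 0.005 0 0 0 0; -1 0 0.007 0 0 0 0; -1 0 0.009 0 0 0 0; -1 0 0.011 0 0 0 0; -1 0 0.013 0 0 0 0; -1 0 0.015 0 0 0 0';  python3 - <<'E'
from h import *
go((.03,0,.038))
E
```

```text
time_s: 16.4
position: [0.5496, 0.041, 0.0377]
tool_rot: [2.353, 2.077, -0.0]
wrist_force: [-2.4, 0.4, 0.4]
grip_width: 0.0002
time_s: 17.2
position: [0.5646, 0.0391, 0.0377]
tool_rot: [2.353, 2.077, -0.0]
wrist_force: [-1.2, 0.4, -0.2]
grip_width: -0.0001
t17.20 q [ 0.07  0.44 -0.25  0.89 -0.    0.2 ] jig [21.6  0.  37.7] F jig [-1.21  0.28 -0.22] grip -0.0001
(0.03, 0, 0.038) shift mm [ 0.   8.4 -0.3]
turn [ 0.0022  0.0023 -0.0021]
```

```bash
R4='' ; python3 -m jog '-1 0 0.0005 0 0 0 0; -1 0 0.001 0 0 0 0; -1 0 0.0015 0 0 0 0; -1 0 0.002 0 0 0 0; -1 0 0.0025 0 0 0 0; -1 0 0.003 0 0 0 0; -1 0 0.0035 0 0 0 0; -1 0 0.004 0 0 0 0'; python3 -c "
from h import *
go()"
```

```text
time_s: 18.0
position: [0.5686, 0.0386, 0.0377]
tool_rot: [2.353, 2.077, -0.0]
wrist_force: [-2.3, 0.7, -0.8]
grip_width: -0.0001
t18.00 q [ 0.07  0.44 -0.24  0.89 -0.    0.19] jig [25.6  0.  37.7] F jig [-2.33  0.42 -0.79] grip -0.0001
turn [ 0.0021  0.0023 -0.002 ]
```

```bash
python3 -m jog '-1 0 0.0005 0 0 0 0; -1 0 0.001 0 0 0 0; -1 0 0.0015 0 0 0 0; -1 0 0.002 0 0 0 0; -1 0 0.0025 0 0 0 0; -1 0 0.003 0 0 0 0; -1 0 0.0035 0 0 0 0; -1 0 0.004 0 0 0 0'; python3 -c "
from h import *
go()"
```

```text
time_s: 18.8
position: [0.5727, 0.0381, 0.0377]
tool_rot: [2.353, 2.077, -0.0]
wrist_force: [-2.2, 0.0, -0.9]
grip_width: -0.0003
t18.80 q [ 0.07  0.45 -0.23  0.9  -0.    0.19] jig [29.7  0.  37.7] F jig [-2.23 -0.24 -0.92] grip -0.0003
turn [ 0.0022  0.0023 -0.002 ]
```

```bash
python3 -m jog '-1 0 0.0005 0 0 0 0; -1 0 0.001 0 0 0 0; -1 0 0.0015 0 0 0 0; -1 0 0.002 0 0 0 0; -1 0 0.0025 0 0 0 0; -1 0 0.003 0 0 0 0; -1 0 0.0035 0 0 0 0; -1 0 0.004 0 0 0 0'; python3 -c "
from h import *
go()"
```

```text
time_s: 19.6
position: [0.5767, 0.0376, 0.0377]
tool_rot: [2.353, 2.077, -0.0]
wrist_force: [-0.8, -0.4, -0.5]
grip_width: -0.0
t19.60 q [ 0.07  0.45 -0.22  0.9  -0.    0.19] jig [33.7 -0.  37.7] F jig [-0.74 -0.53 -0.51] grip -0.0000
turn [ 0.0021  0.0022 -0.0021]
```

```bash
python3 -m jog '-1 0 0.0005 0 0 0 0; -1 0 0.001 0 0 0 0; -1 0 0.0015 0 0 0 0; -1 0 0.002 0 0 0 0; -1 0 0.0025 0 0 0 0; -1 0 0.003 0 0 0 0; -1 0 0.0035 0 0 0 0; -1 0 0.004 0 0 0 0'; python3 -c "
from h import *
go()"
```

```text
time_s: 20.4
position: [0.5807, 0.0371, 0.0377]
tool_rot: [2.353, 2.077, -0.0]
wrist_force: [-1.3, -0.0, -0.7]
grip_width: -0.0002
t20.40 q [ 0.07  0.46 -0.21  0.9  -0.    0.19] jig [37.8  0.  37.7] F jig [-1.31 -0.2  -0.67] grip -0.0002
turn [ 0.0021  0.0022 -0.002 ]
```

Expected contact is at about 46 ± 4 mm, so I use 2 mm and 3 mm calls from here.

```bash
python3 -m jog '-1 0 0.0005 0 0 0 0; -1 0 0.001 0 0 0 0; -1 0 0.0015 0 0 0 0; -1 0 0.002 0 0 0 0; -1 0 0.0025 0 0 0 0; -1 0 0.003 0 0 0 0; -1 0 0.003 0 0 0 0; -1 0 0.003 0 0 0 0'; python3 -c "
from h import *
go()"
```

```text
time_s: 21.2
position: [0.5838, 0.0367, 0.0378]
tool_rot: [2.353, 2.076, -0.0]
wrist_force: [-1.3, -0.1, -0.4]
grip_width: -0.0001
t21.20 q [ 0.06  0.46 -0.2   0.91 -0.    0.19] jig [40.9 -0.  37.8] F jig [-1.27 -0.23 -0.42] grip -0.0001
turn [ 0.0023  0.0023 -0.002 ]
```

```bash
python3 -m jog '-1 0 0.0005 0 0 0 0; -1 0 0.0008 0 0 0 0; -1 0 0.0012 0 0 0 0; -1 0 0.0015 0 0 0 0; -1 0 0.0018 0 0 0 0; -1 0 0.002 0 0 0 0; -1 0 0.002 0 0 0 0; -1 0 0.002 0 0 0 0'; python3 -c "
from h import *
go()"
```

```text
time_s: 22.0
position: [0.5858, 0.0364, 0.0378]
tool_rot: [2.353, 2.076, -0.0]
wrist_force: [-2.5, 0.4, -1.0]
grip_width: -0.0001
t22.00 q [ 0.06  0.47 -0.19  0.91 -0.    0.19] jig [42.9 -0.  37.8] F jig [-2.56  0.13 -0.96] grip -0.0001
turn [ 0.0024  0.0022 -0.0021]
```

```bash
python3 -m jog '-1 0 0.0005 0 0 0 0; -1 0 0.0008 0 0 0 0; -1 0 0.0012 0 0 0 0; -1 0 0.0015 0 0 0 0; -1 0 0.0018 0 0 0 0; -1 0 0.002 0 0 0 0; -1 0 0.002 0 0 0 0; -1 0 0.002 0 0 0 0'; python3 -c "
from h import *
go()"
```

```text
time_s: 22.8
position: [0.5878, 0.0362, 0.0378]
tool_rot: [2.353, 2.076, -0.0]
wrist_force: [-2.0, -0.0, 0.3]
grip_width: 0.0001
t22.80 q [ 0.06  0.47 -0.19  0.91 -0.    0.19] jig [45.  -0.  37.8] F jig [-1.97 -0.28  0.3 ] grip 0.0001
turn [ 0.0024  0.0022 -0.0021]
```

```bash
python3 -m jog '-1 0 0.0005 0 0 0 0; -1 0 0.0008 0 0 0 0; -1 0 0.0012 0 0 0 0; -1 0 0.0015 0 0 0 0; -1 0 0.0018 0 0 0 0; -1 0 0.002 0 0 0 0; -1 0 0.002 0 0 0 0; -1 0 0.002 0 0 0 0'; python3 -c "
from h import *
import cv2
go()
cv2.imwrite('pics/s2.png',cv2.resize(cams.get_image('scene')[180:270,280:400],None,fx=5,fy=5,interpolation=cv2.INTER_CUBIC))"
```

```text
time_s: 23.6
position: [0.5898, 0.0359, 0.0378]
tool_rot: [2.353, 2.076, -0.0]
wrist_force: [-1.2, 0.0, -0.6]
grip_width: -0.0001
t23.60 q [ 0.06  0.47 -0.18  0.91 -0.    0.19] jig [47.  -0.  37.8] F jig [-1.2  -0.1  -0.57] grip -0.0001
turn [ 0.0025  0.0022 -0.0021]
```

View pics/s2.png

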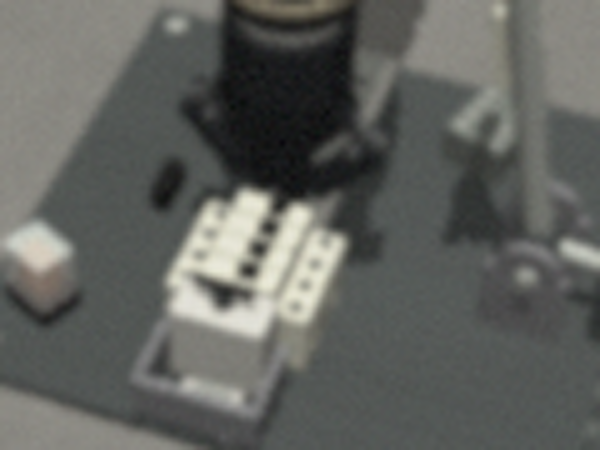

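The crop shows the unit just behind the block (about col 165–345, rows 190–330), with no visible gap to judge by. The force is still only friction, so I keep feeling forward.

```bash
python3 -m jog '-1 0 0.0005 0 0 0 0; -1 0 0.0008 0 0 0 0; -1 0 0.0012 0 0 0 0; -1 0 0.0015 0 0 0 0; -1 0 0.0018 0 0 0 0; -1 0 0.002 0 0 0 0; -1 0 0.002 0 0 0 0; -1 0 0.002 0 0 0 0'; python3 -c "
from h import *
go()"
```

```text
time_s: 24.45
position: [0.5918, 0.0357, 0.0378]
tool_rot: [2.353, 2.076, 0.0]
wrist_force: [-2.5, 0.6, -1.2]
grip_width: 0.0001
t24.45 q [ 0.06  0.48 -0.18  0.92 -0.    0.19] jig [49.  -0.  37.8] F jig [-2.51  0.26 -1.16] grip 0.0001
turn [ 0.0026  0.0023 -0.002 ]
```

```bash
python3 -m jog '-1 0 0.0005 0 0 0 0; -1 0 0.0008 0 0 0 0; -1 0 0.0012 0 0 0 0; -1 0 0.0015 0 0 0 0; -1 0 0.0018 0 0 0 0; -1 0 0.002 0 0 0 0; -1 0 0.002 0 0 0 0; -1 0 0.002 0 0 0 0'; python3 -c "
from h import *
go()"
```

```text
time_s: 25.25
position: [0.5937, 0.0354, 0.0378]
tool_rot: [2.353, 2.076, -0.0]
wrist_force: [-4.1, 0.4, -0.1]
grip_width: -0.0002
t25.25 q [ 0.06  0.48 -0.17  0.92 -0.    0.19] jig [50.9 -0.  37.8] F jig [-4.08 -0.13 -0.15] grip -0.0002
turn [ 0.0024  0.0022 -0.0021]
```

Force has begun to rise (4.1 N); I go on in 1 mm steps.

```bash
python3 -m jog '-1 0 0.0003 0 0 0 0; -1 0 0.0005 0 0 0 0; -1 0 0.0007 0 0 0 0; -1 0 0.001 0 0 0 0; -1 0 0.001 0 0 0 0; -1 0 0.001 0 0 0 0; -1 0 0.001 0 0 0 0; -1 0 0.001 0 0 0 0'; python3 -c "
from h import *
go()"
```

```text
time_s: 26.05
position: [0.5937, 0.0354, 0.0378]
tool_rot: [2.354, 2.077, -0.002]
wrist_force: [-7.8, 1.2, 4.2]
grip_width: 0.0002
t26.05 q [ 0.06  0.48 -0.17  0.92 -0.    0.19] jig [50.9 -0.  37.8] F jig [-7.91  0.19  4.17] grip 0.0002
turn [ 0.0007  0.0022 -0.0019]
```

```bash
python3 -m jog '-1 0 0.0003 0 0 0 0; -1 0 0.0005 0 0 0 0; -1 0 0.0007 0 0 0 0; -1 0 0.001 0 0 0 0; -1 0 0.001 0 0 0 0; -1 0 0.001 0 0 0 0; -1 0 0.001 0 0 0 0; -1 0 0.001 0 0 0 0'; python3 -c "
from h import *
go()"
```

```text
time_s: 26.85
position: [0.5937, 0.0355, 0.0378]
tool_rot: [2.355, 2.079, -0.004]
wrist_force: [-8.0, 1.0, 4.5]
grip_width: 0.0001
t26.85 q [ 0.06  0.48 -0.17  0.92 -0.    0.19] jig [50.9 -0.  37.8] F jig [-8.06  0.06  4.51] grip 0.0001
turn [-0.001   0.0022 -0.0017]
```

Firm stop at jig x 50.9 with 8 N and no creep, which puts the block at about x = 132, inside its range. One slightly firmer press to confirm, then back off.

```bash
python3 -m jog '-1 0 0.0005 0 0 0 0; -1 0 0.001 0 0 0 0; -1 0 0.0013 0 0 0 0; -1 0 0.0017 0 0 0 0; -1 0 0.0017 0 0 0 0; -1 0 0.0017 0 0 0 0; -1 0 0.0017 0 0 0 0; -1 0 0.0017 0 0 0 0'; python3 -c "
from h import *
go()"; python3 -m jog '-1 0 -0.001 0 0 0 0; -1 0 -0.003 0 0 0 0; -1 0 -0.008 0 0 0 0; -1 0 -0.016 0 0 0 0; -1 0 -0.025 0 0 0 0; -1 0 -0.035 0 0 0 0; -1 0 -0.045 0 0 0 0; -1 0 -0.055 0 0 0 0'; python3 -m jog '-1 0 -0.015 0 0 0 0; -1 0 -0.035 0 0 0 0; -1 0 -0.06 0 0 0 0; -1 0 -0.09 0 0 0 0; -1 0 -0.12 -0.01 0 0 0; -1 0 -0.15 -0.03 0 0 0; -1 0 -0.175 -0.06 0 0 0; -1 0 -0.19 -0.08 0 0 0'; python3 - <<'E'
from h import *
import cv2
go()
a=cams.get_image("top")[110:245,235:385];b=cams.get_image("scene")[140:290,260:430]
r=lambda i:cv2.resize(i,(400,355),interpolation=cv2.INTER_CUBIC)
cv2.imwrite("pics/f1.png",np.hstack([r(a),r(b)]))
E
```

```text
time_s: 27.65
position: [0.5936, 0.0355, 0.0378]
tool_rot: [-2.354, -2.078, 0.007]
wrist_force: [-11.8, 1.7, 6.4]
grip_width: -0.0
t27.65 q [ 0.06  0.48 -0.16  0.93 -0.    0.18] jig [50.8  0.  37.8] F jig [-11.93   0.22   6.43] grip -0.0000
turn [-0.0038  0.0021 -0.0015]
time_s: 28.45
position: [0.538, 0.0424, 0.0381]
tool_rot: [-2.354, -2.078, 0.007]
wrist_force: [-0.4, -0.3, 0.2]
grip_width: -0.0
time_s: 29.25
position: [0.3474, 0.0661, 0.12]
tool_rot: [-2.353, -2.079, 0.006]
wrist_force: [1.4, -0.1, 0.2]
grip_width: -0.0
t29.25 q [ 0.19  0.02 -0.57  0.98 -0.    0.31] jig [-197.3    0.2  120. ] F jig [1.39 0.09 0.22] grip -0.0000
turn [-0.0039  0.0021 -0.0011]
```

View pics/f1.png

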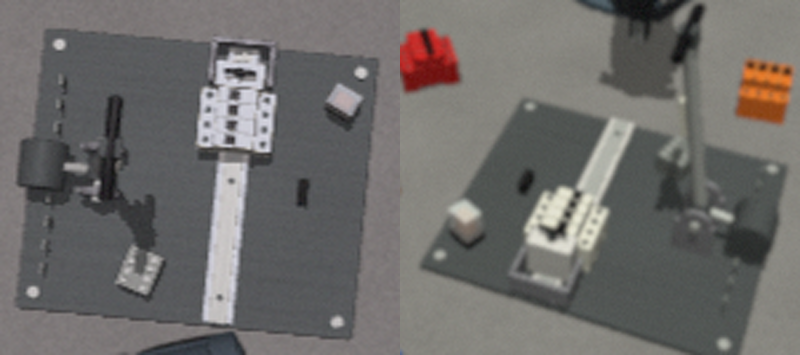

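The unit sits square on the rail at (236,120), touching the block at row 85 with no gap. The arm is upright (handle at (112,148)), and the relay at (345,100) and terminals at (140,268) are where they were. Handing in.

```bash
python3 -c "
from bench import close_job
print(close_job())"
```

```text
the job is handed in; nothing more can be done
None
```

I handed the job in at about 29 s of the allowed 67 s. The arm is open and the white breaker is home against the end stop, though I inferred that the brass pin is in rather than seeing it.

- **Hold-down arm:** I pinched the handle and lifted it slowly along its arc to about 1.35 rad, then let go. In every later picture it was still standing open on its own. My planned arc was about 2 mm off, which caused a sideways pull of up to 14 N read between moves. I corrected that during the lift.
- **Breaker:** I pushed it with the shut fingers, meeting 1–3 N of sliding friction. It stopped firmly with the block face at about jig x 132 mm, within its 105–135 mm range. It did not creep at 8 N or at a confirming 12 N, which is well under 40 N. I then backed away.
- **Last checks:**
  - The top view shows the breaker square on the rail with no gap at the block.
  - The relay and terminals were in place and the gripper was clear.
  - I did not look again at the spare breaker, screwdriver, spanner or tape, but the robot worked well away from them.
  - The picture-based estimate of the block face was 127 mm, about 4 mm short of what I felt. I went by feel.
  - The breaker hides the pin, so I take it to be in because the breaker stopped firmly against the block.

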